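# Shift the infeed drive to fast and start it

### The arm

A 6-joint arm with a two-finger parallel gripper is mounted at the origin on a cart in front of the work surface, level with it; the furniture and walls round the work are solid. World frame = base frame: x ahead of the robot, y to its left, z up, the work surface at z = 0. Lengths are in m, angles in rad, forces in N, time in s.
With the tool pointing down it reaches from about 0.35 to 0.875 m from the base axis. Payload 15.5 kg.
Tool frame: the origin (TCP) lies between the finger pads, 19 mm behind the fingertips; this is the grasp point; z points along the fingers, y is the line along which they close (so a half turn about z gives the same grasp; the last joint's range is limited). The gripper opens to 85 mm and grips with 20 to 120 N. Pads are 22 mm wide; open, the fingers measure 114 mm over their backs; the gripper's body (76 mm by 85 mm) begins 54 mm behind the grasp point. The pads swing forward as they close: fully open they stand 13 mm farther back than shut.
Start: joints at [-1.292, 0.494, 1.345, -0, 1.302, -0.096], TCP at [0.229, -0.582, 0.25] pointing down, gripper open.
Joint ranges: [-2.91, 2.91], [-0.82, 2.16], [0.22, 2.67], [-1.22, 4.37], [0.12, 2.79], [-3.08, 3.08]. Speed limits (rad/s): [1.89, 1.89, 2.57, 3.01, 3.01, 3.01].

### API

Orientations are given as [roll, pitch, yaw] about the fixed x, y, z axes, in that order (R = Rz(yaw) Ry(pitch) Rx(roll)).
In Python, from cell import r, state, viewer gives the robot as it stands. Calls block until the motion is done:
- r.movep(position, orientation): joint-space move of the TCP to a pose.
- r.move_straight(position, velocity=0.15, rot=None, threshold=None): straight line of the TCP; rot=None keeps the orientation; velocity is the mean speed in m/s. With threshold (N) it stops when the force on the tool has changed by that much, and returns True; else False.
- r.move_j(angles): joint-space move.
- r.grip(opening): opening from 0.0 (shut) to 1.0 (fully open); the grip force is fixed at half the most; returns when the fingers have stopped.
- r.dwell(seconds).
- r.ik(position, orientation): joint angles nearest the present ones, or None.
- state(): the state.
- viewer.read_camera(name): name is "scene" or "top"; returns the picture (480x640x3 uint8, blue, green, red); there is no depth.
- viewer.camera_params(name): a dict with "K" (3x3 intrinsics, pixels), "k1" (the pictures are not rectified: a ray, as slopes to the right and down, at radius r is drawn at 1 + k1 r^2 times it, then the intrinsics apply), "pose" (4x4, takes a point from camera to world coordinates). Camera axes: x right, y up, looking along -z (the intrinsics and any distortion apply to the point x, -y, -z); pixel columns grow to the right and rows downward; lengths in m; the calibration is good to about 2 mm. A picture is of the moment at which its call begins. camera_params takes no time and is no camera call.
A pose or a line that the arm cannot do raises r.MotionError and nothing moves.
- r.close_job(): hands the job in; it is judged then, once.
The state is a dict: "clock": time; "joint_pos": joint angles; "qvel": joint speeds; "joint_efforts": joint torques, N m; "tool_pos": TCP position; "eef_rot": TCP orientation; "ft_force": force on the tool from outside, world axes, zero at the start; "torque": the same for the moment, N m; "width": opening from 0.0 (shut) to 1.0 (fully open); "gripper_force": force on a finger pad.
Only numpy, scipy, OpenCV 4.12 (cv2) and the standard library are available. Lean on these libraries where they do the work, as an engineer would, in place of code of your own. Each camera call takes 0.05 s, during which the arm holds its last target. There are 200 camera calls.

### The job

On the control unit whose lever has the round ball knob, push the lever with your fingertips past its first notch and all the way to its second stop (three pips); then press that unit's button fully down and let it come back up. Only push: do not take the knob between the fingers, and do not press the button before the lever is at the second stop. Leave the other unit (flat tab on its lever) and all the loose things as they are.

Things in the scene. Friction and masses are not known exactly. Their poses are not given: they have to be found in the camera images.
- infeed_unit: infeed drive unit, the one whose lever has a ball knob: grey box 164 x 160 mm on a 180 mm square base, fixed, left or right, turned up to 0.45 rad. Origin: centre of its underside, on the table. Its x points from its lever side (front, towards the robot) to its button side (rear), y to its left, z up. Top at z = 64 mm; step at the rear (x 24..80, y -60..60 mm) 82 mm high; nothing above 130 mm
- infeed_lever (a joint): rad; grows as the lever turns anticlockwise seen from above, from the box's left to its right. Spring detents: rest 0 (one pip on the plate; it starts there, within 0.03), first notch 0.55 (two pips, straight to the front), second stop 1.10 (three pips, hard end). Crests at 0.275 and 0.825: short of one it springs back, past it it snaps into the next notch. Needs 5 to 8 N at the knob
- infeed_pivot (a point): lever's vertical pivot axis, 75 mm above the table, at x = +20, y = 0 mm in the box's frame. At lever value q the knob lies at x = 20 - 85 cos(q - 0.55), y = -85 sin(q - 0.55) mm in that frame. The flat arm is 12 mm wide, its top at z = 79 mm. Two stop pins 10 mm thick, tops at z = 84 mm, stand 55 mm from the pivot, 0.20 rad outside the lever's end positions
- infeed_knob (a point): centre of the black ball knob, diameter 30 mm, 115 mm above the table, 85 mm from the pivot, on an upright stem 10 mm thick at the end of the lever's arm; push it or the stem sideways
- infeed_button (a joint): infeed start button, metres pushed in: 0 out, 0.006 fully down; moves straight down against a spring, about 5 N when fully down, hard stop there; comes back up when let go
- infeed_button_top (a point): centre of the top face of the infeed unit's round black button (diameter 20 mm) on the rear step, at x = 54, y = 0 mm in the box's frame; 104 mm above the table when out, 10 mm above its dark collar (diameter 36 mm)
- outfeed_unit: outfeed drive unit, the one whose lever has a flat upright tab instead of a ball; same box, lever side, button and frame as the infeed unit, on the other side of the table; fixed, to be left alone
- outfeed_lever (a joint): rad; lever with the flat tab, working like the other one; stands in its first notch (0.55) and must stay there
- outfeed_knob (a point): point on the flat black tab (30 mm along the arm, 8 mm thick, from z = 78 to 130 mm), 115 mm above the table
- outfeed_button (a joint): start button of the outfeed unit, same make (metres pushed in); not to be pressed
- bar_end (a point): robot-side end of the saw's fixed wooden bar (37 mm wide, 35 mm high, its top 378 mm above the table), which overhangs the middle of the table and runs from here straight to the rear, away from the robot; to pass from one side of it to the other with the hand, lift the fingertips over it, tool point 450 mm above the table or more
- bolt: M12 hexagon bolt standing on its head, 50 mm high; loose bystander, not part of the job. Origin: centre of its underside
- bearing: ball bearing 44 mm across, 12 mm high, lying flat; loose bystander, not part of the job. Origin: centre of its underside
- spanner: combination spanner 217 mm long, 9 mm high, lying flat; loose bystander, not part of the job. Origin: centre of its underside
- sanding_block: wooden sanding block 61 x 112 x 34 mm; loose bystander, not part of the job. Origin: centre of its underside
- wedge: hardwood wedge 32 x 120 x 26 mm; loose bystander, not part of the job. Origin: centre of its underside
- offcut_1: wood offcut 26 x 105 x 8 mm; loose bystander, not part of the job. Origin: centre of its underside
- offcut_3: wood offcut 34 x 60 x 11 mm; loose bystander, not part of the job. Origin: centre of its underside
- offcut_7: wood offcut 14 x 60 x 8 mm; loose bystander, not part of the job. Origin: centre of its underside

How it is judged:
By the outcome, as a careful person would: the job done as asked, in the order asked, and still so for the second after the job is handed in, with the robot touching nothing.
It also fails if it takes over 45 s, if anything falls off the work surface, if the arm or the gripper's body presses on something with over 40 N, if the wrist force passes 120 N, or if a joint passes its speed limit or range.

## Working session

There is one attempt and no reset: what is moved stays moved. The work goes in short steps, each a Python script; the robot and the scene stay as the last script left them, time stands still between calls to the robot, and variables do not carry over. Pictures are saved under pics/ and viewed, at most 10 in all, crops included, and the job is handed in when it is done.

```bash
mkdir -p pics
python3 - <<'E'
from cell import r,state,viewer
import cv2,numpy as np
np.set_printoptions(precision=4,suppress=True)
for n in("top","scene"):
    cv2.imwrite(f"pics/{n}0.png",viewer.read_camera(n)); p=viewer.camera_params(n); print(n,p["K"],p["k1"],p["pose"])
s=state();print(s["clock"],s["eef_rot"],s["ft_force"])
E
```

```text
top [[437.3188   0.     323.3626]
 [  0.     437.3188 236.6817]
 [  0.       0.       1.    ]] -0.034046302999885744 [[ 0.0117  0.9916 -0.1284  0.3719]
 [-0.9999  0.0119  0.0002  0.007 ]
 [ 0.0018  0.1284  0.9917  1.2276]
 [ 0.      0.      0.      1.    ]]
scene [[506.6374   0.     313.8565]
 [  0.     506.6374 232.0919]
 [  0.       0.       1.    ]] 0.041398865411840235 [[ 0.5993  0.4959 -0.6284 -0.2503]
 [-0.8002  0.3924 -0.4535 -0.5398]
 [ 0.0217  0.7747  0.632   0.974 ]
 [ 0.      0.      0.      1.    ]]
0.1 [-3.1405 -0.0001  0.3748] [0.7064 0.1598 0.4716]
```

View pics/top0.png

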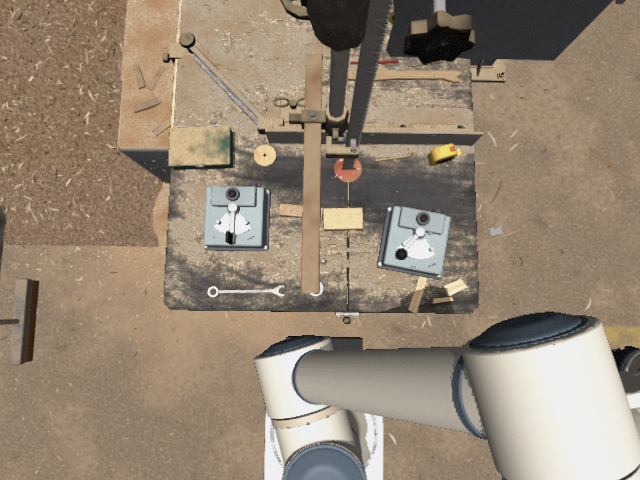

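View pics/scene0.png

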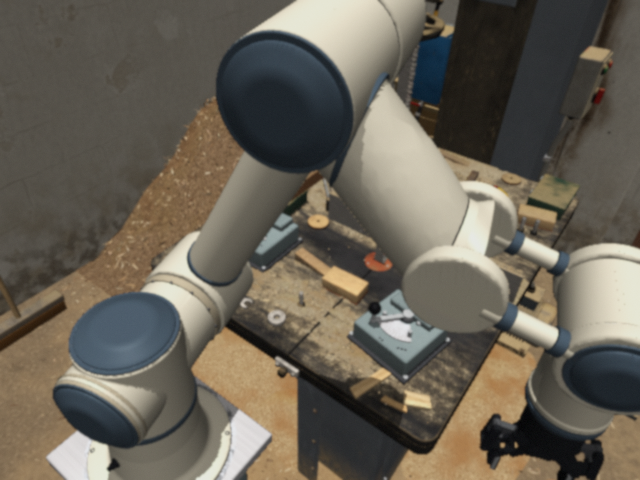

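The top view shows the ball-knob unit on the right: knob at about (402,254), button at (423,218), box centred at about (415,240). The tab unit is on the left, and the bar runs down column ~312. I'll measure the knob and button precisely next.

```bash
cat > h.py <<'E'
from cell import r,state,viewer
import cv2,numpy as np
np.set_printoptions(precision=4,suppress=True)
def ray(n,uv,z):
    p=viewer.camera_params(n);K=p["K"];T=np.array(p["pose"])
    a=cv2.undistortPoints(np.array([[uv]],float),np.array(K),np.array([p["k1"],0,0,0,0.]))[0,0]
    d=T[:3,:3]@[a[0],-a[1],-1];o=T[:3,3]
    return (o+d*(z-o[2])/d[2])[:2]
def blobs(img,x0,y0,x1,y1,thr=45):
    m=(img[y0:y1,x0:x1].max(2)<thr).astype(np.uint8)
    n,l,s,c=cv2.connectedComponentsWithStats(m)
    return [(s[i,4],c[i]+[x0,y0],s[i,:4]) for i in range(1,n) if s[i,4]>15]
E
python3 - <<'E'
from h import *
im=cv2.imread("pics/top0.png")
for b in blobs(im,385,208,445,270,50): print(b, ray("top",b[1],.115),ray("top",b[1],.104))
hsv=cv2.cvtColor(im,cv2.COLOR_BGR2HSV); print(im[240,395],hsv[240,395])
cv2.imwrite("pics/crop1.png",cv2.resize(im[195:285,365:465],None,fx=6,fy=6,interpolation=cv2.INTER_CUBIC))
E
```

```text
(np.int32(22), array([423.    , 217.3636]), array([35,  7,  7,  7], dtype=int32)) [ 0.5694 -0.2503] [ 0.5714 -0.2529]
(np.int32(79), array([400.7089, 253.962 ]), array([11, 41, 11, 11], dtype=int32)) [ 0.4738 -0.1915] [ 0.4748 -0.1934]
[201 200 189] [ 93  15 201]
```

View pics/crop1.png

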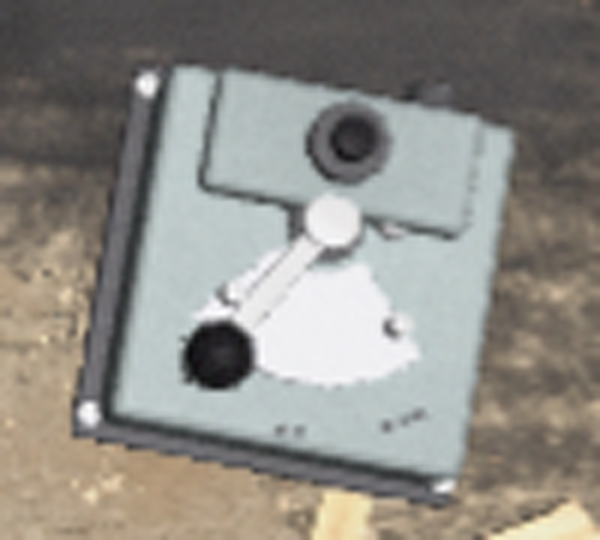

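Knob-to-button distance measures 115.3 mm against 115.4 mm expected, and the box yaw is about -0.17. I'll go above the approach point on the knob's left, with the fingers shut, and lower beside it.

```bash
cat >> h.py <<'E'
YAW=-0.172; B=np.array([.5714,-.2529])
R=np.array([[np.cos(YAW),-np.sin(YAW)],[np.sin(YAW),np.cos(YAW)]])
P=B-R@[.034,0]
def push(q,d):
    "tool-centre xy and yaw: d short of the knob at lever value q, face square to the push"
    a=q-.55
    return P+R@(.085*np.array([-np.cos(a),-np.sin(a)])-d*np.array([np.sin(a),-np.cos(a)])), [np.pi,0,YAW+a]
E
python3 - <<'E'
from h import *
print(P,ray("top",(400.9,253.8),.115),push(0,0)[0])
r.grip(0.0)
xy,o=push(0,.055)
r.movep([*xy,.25],o)
r.move_straight([*xy,.119],.12)
s=state();print(s["clock"],s["tool_pos"],xy,s["joint_pos"],s["ft_force"],s["width"])
cv2.imwrite("pics/s1.png",viewer.read_camera("scene")); im=viewer.read_camera("top")
cv2.imwrite("pics/t1.png",np.vstack([cv2.resize(im[195:285,365:465],None,fx=4,fy=4),cv2.resize(cv2.imread("pics/s1.png")[260:380,320:460],(400,240))]))
E
```

```text
[ 0.5379 -0.2471] [ 0.4742 -0.192 ] [ 0.4741 -0.1909]
3.975 [ 0.5108 -0.1498  0.1196] [ 0.5105 -0.1496] [-0.3975  0.5353  1.7171  0.      0.8882  1.8953] [-0.2977  0.4019 -0.0293] -0.0011332152659533985
```

View pics/t1.png

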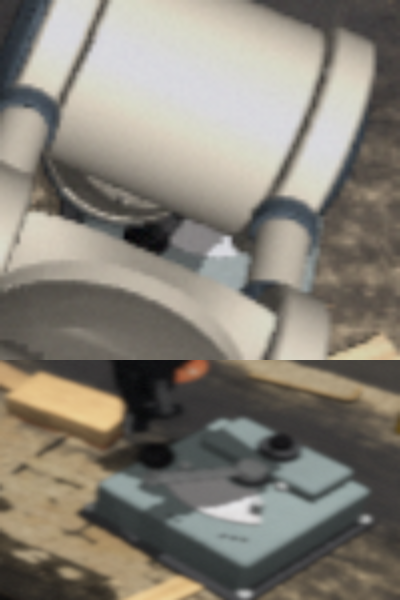

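The scene crop shows the shut fingertips to the rear-left of the knob, on the correct push side and clear of it. The top view is blocked by the wrist. Next I push along the arc.

Run:
```python
from h import *
xy,o=push(0,.034); r.move_straight([*xy,.119],.06,threshold=20)
for q in np.arange(0,1.01,.1):
    xy,o=push(q,.030)
    hit=r.move_straight([*xy,.119],.05,rot=o,threshold=35)
    s=state();print(round(q,2),hit,s["clock"],s["tool_pos"][:2]-xy,s["ft_force"])
    if hit: break
cv2.imwrite("pics/t2.png",cv2.resize(viewer.read_camera("scene")[240:390,320:470],None,fx=4,fy=4))
```

```text
0.0 False 4.825 [-0.0001 -0.    ] [-0.1871  0.755   0.1179]
0.1 False 5.1583 [0.0004 0.0001] [ 2.4292  2.7534 -0.9973]
0.2 False 5.4917 [0.0001 0.0001] [1.9013 1.6222 1.1825]
0.3 False 5.825 [0.0001 0.    ] [-0.3388  0.2133  0.0523]
0.4 False 6.1583 [0.0002 0.    ] [-0.9856  0.4244 -0.446 ]
0.5 False 6.4917 [0.0002 0.0001] [ 1.1131 -0.1697  0.0589]
0.6 False 6.825 [0.0003 0.0003] [ 1.3876  2.4234 -0.7569]
0.7 False 7.1583 [0.0001 0.0003] [ 0.9516  2.3825 -1.0091]
0.8 False 7.4917 [0.     0.0001] [-0.697   0.6207  0.6637]
0.9 False 7.825 [0.0002 0.0001] [0.3842 0.1636 0.1067]
1.0 False 8.1583 [0.     0.0002] [-0.5813  0.2217 -0.3076]
```

View pics/t2.png

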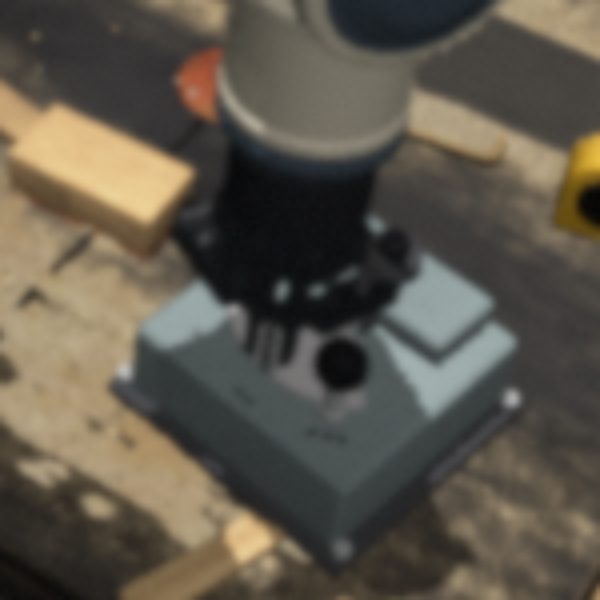

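The forces show two crest-and-snap cycles, and the picture shows the knob at the three-pip side, at scene pixel (405,330). I'll nudge gently to the hard stop, back off, and check the knob's position.

Run:
```python
from h import *
xy,o=push(1.13,.030); print(r.move_straight([*xy,.119],.04,rot=o,threshold=12), state()["ft_force"])
xy,o=push(1.10,.06); r.move_straight([*xy,.119],.06)
r.move_straight([*xy,.20],.15)
im=viewer.read_camera("scene")
for b in blobs(im,380,300,430,350,50): print(b, ray("scene",b[1],.115))
for q in(.55,1.,1.1): print(q,push(q,0)[0])
print(state()["clock"])
r.move_straight([*B,.20],.15); 
cv2.imwrite("pics/t3.png",cv2.resize(viewer.read_camera("scene")[230:380,320:470],None,fx=4,fy=4))
```

```text
False [-0.6595  1.4338 -0.3544]
(np.int32(38), array([417.5789, 301.9211]), array([34,  0,  8,  6], dtype=int32)) [ 0.5486 -0.2634]
(np.int32(130), array([404.9308, 330.8692]), array([19, 25, 13, 13], dtype=int32)) [ 0.4551 -0.2819]
0.55 [ 0.4542 -0.2325]
1.0 [ 0.4562 -0.2704]
1.1 [ 0.4589 -0.2785]
10.0833
```

View pics/t3.png

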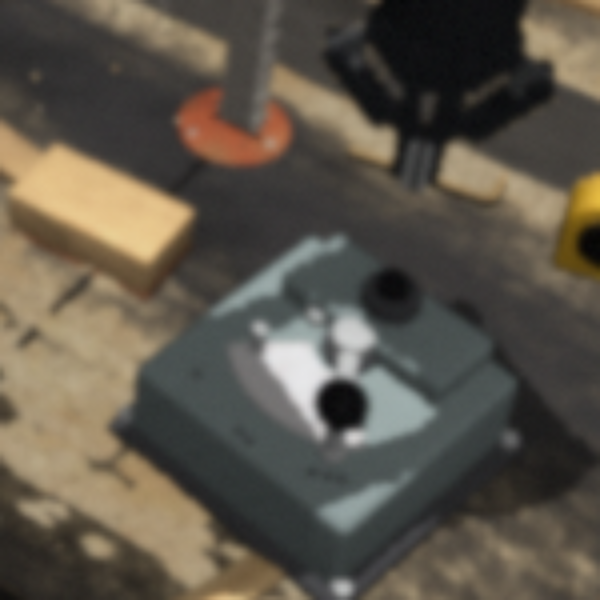

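The knob is clear at crop (342,405), with the lever at the three-pip stop; measured (0.455,-0.282) against (0.459,-0.279) for q = 1.1. The button is at crop (393,285) and still out. Next I press it.

Run:
```python
from h import *
print(ray("scene",(418,301),.104),B)
r.move_straight([*B,.128],.1)
print(state()["ft_force"],state()["clock"])
h=r.move_straight([*B,.1145],.012,threshold=12)
s=state();print(h,s["tool_pos"],s["ft_force"])
r.dwell(.3);s=state();print(s["tool_pos"],s["ft_force"])
```

```text
[ 0.562  -0.2593] [ 0.5714 -0.2529]
[ 0.1829 -0.2063  0.2801] 12.0667
True [ 0.5715 -0.2529  0.1167] [-2.0209  0.2415  8.7793]
[ 0.5715 -0.2529  0.1167] [-1.6951  1.2477  9.9796]
```

Run:
```python
from h import *
r.move_straight([*B,.20],.06)
r.move_straight([.45,-.48,.28],.2); r.dwell(.5)
s=state();print(s["clock"],s["ft_force"])
a=viewer.read_camera("scene")[230:380,320:470];b=viewer.read_camera("top")[180:330,150:480]
for x in blobs(viewer.read_camera("scene"),380,290,430,350,50): print(x[0],x[1])
cv2.imwrite("pics/t4.png",np.hstack([cv2.resize(a,(300,300)),cv2.resize(b,None,fx=1.5,fy=2)[:300]]))
```

```text
16.825 [ 0.1916 -0.1189 -0.0215]
64 [418.0781 300.7656]
102 [405.0392 331.0784]
```

View pics/t4.png

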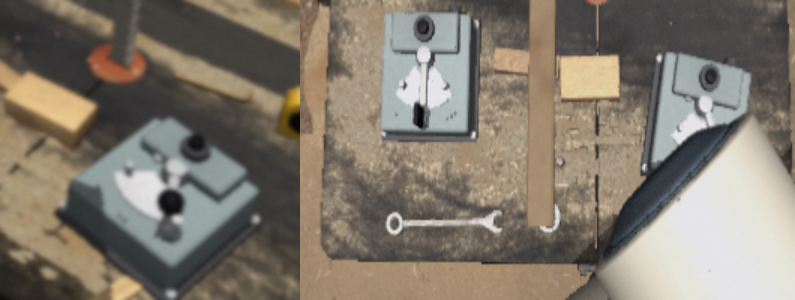

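The lever is at the three-pip stop (knob at scene pixel (405,331)), the button is back up at (418,301), and the other unit and the loose things in view are unchanged. Handing in.

```bash
python3 -c "
from cell import r
print(r.close_job())"
```

```text
the job is handed in; nothing more can be done
None
```

The ball-knob lever was pushed to its second stop, then that unit's button was pressed to its hard stop and released, and the job was handed in after about 17 s on the robot's clock, with the robot clear and the other unit and loose things in view looking unmoved.

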